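Clear the jammed limes in the spring-fed chute

TASK

Two limes have jammed side by side at the narrow mouth of the wooden chute. Put the closed fingers down in front of one of them and nudge it gently back up the slope until the sprung paddle behind it comes up firm on its stop; hold it there for a moment with about 10 newtons, so as not to bruise it, then draw the fingers out so that both limes roll down through the mouth into the bay. Do not lift the limes out of the chute, and leave the mug, the shaker and the tub where they stand.

Things in the scene. Friction and masses are not known exactly. Their poses are not given: they have to be found in the camera images.
- chute: fixed wooden trough, open above, 108 mm wide, 256 mm long. Origin on the worktop under the middle of its mouth; x points (level) up the chute, y across it, left when looking up it, z up. Its floor rises along +x at 10 degrees from level and is 30 mm above the worktop at the mouth. Side walls 96 mm apart inside, 40 mm high above the floor. Two jammed limes start with centres 14 mm up the slope from the mouth, 22 mm to either side
- mouth (a point): middle of the mouth, on the floor. The mouth is a gap 80 mm wide (chute y from -40 to +40 mm), too narrow for two limes abreast, between two fixed shoulders 8 mm thick, 34 mm high above the floor, with rounded inner ends; the limes are above it in the upper lane
- bay (a point): middle of the bay's floor, 50 mm down the slope from the mouth. The bay is the lower part of the trough, empty at the start; it ends at a wall 95 mm down the slope from the mouth
- lime_a_center (a point): a round green lime, a ball 44 mm across, about 80 g; this is its centre. At the start it lies in the upper lane, wedged against the other lime and one shoulder (lime a on the +y side of the chute)
- lime_b_center (a point): a round green lime, a ball 44 mm across, about 80 g; this is its centre. At the start it lies in the upper lane, wedged against the other lime and one shoulder (lime b on the -y side of the chute)
- lane (a point): point on the floor of the upper lane, 40 mm up the slope from the mouth. Behind both limes stands an upright aluminium paddle, 84 mm wide, on a spring (2 to 4 N, damped) that gives 12 mm up the slope and then meets a hard stop. The grey spring box that carries it is clamped anywhere along the lane: the free gap between the jammed limes and the paddle is 5 to 31 mm, to be found by feel. Limes bruise above 20 N
- tea_mug_center (a point): bystander: white mug with dark band, 90 x 128 x 107 mm with its handle, standing beside the chute; point on its axis 50 mm up
- salt_shaker_center (a point): bystander: grey-topped shaker, 44 mm across, 90 mm high, standing beside the chute; point on its axis 45 mm up
- spread_tub_center (a point): bystander: flat tub with green lid, 96 x 137 x 53 mm; its centre
There are look-alikes about, which are no part of the job. Leave any pink or purple look-alike of the part that bears lime_b_center alone.

How it is judged:
On the way:
1. a lime, pushed at least 10 mm back up the chute, is held by the fingers with more than 7 N (firm on the paddle's stop) for 0.3 s (((contact force between the fingers and lime_a above 7 N and x of lime_a_center in the frame of chute above 0.02 m) or (contact force between the fingers and lime_b above 7 N and x of lime_b_center in the frame of chute above 0.02 m))), for 0.3 s.
At the end, for the whole second after the job is handed in: both limes lie at rest in the bay, their centres at least 25 mm down the chute from the mouth and between its walls, touched by nothing of the robot (x of lime_a_center in the frame of chute between -0.1 and -0.025 m and y of lime_a_center in the frame of chute between -0.04 and 0.04 m and height (world z) of each of lime_a_center, lime_b_center below 0.06 m and linear speed of each of lime_a, lime_b below 0.03 m/s and x of lime_b_center in the frame of chute between -0.1 and -0.025 m and y of lime_b_center in the frame of chute between -0.04 and 0.04 m).
It fails at once if a lime is bruised: the robot presses it with more than 20 N (contact force between any of the arm, the fingers and lime_a above 20 N or contact force between any of the arm, the fingers and lime_b above 20 N).
It fails at once if a lime is lifted out of the chute (its centre more than 90 mm above the worktop) (height (world z) of any of lime_a_center, lime_b_center above 0.09 m).
It fails at once if the mug, the shaker or the tub is moved by more than 15 mm (distance of any of tea_mug_center, salt_shaker_center, spread_tub_center from where it was at the start of the episode above 0.015 m).
It also fails if it takes over 51 s, if anything falls off the work surface, if the arm or the gripper's body presses on something with over 40 N, if the wrist force passes 120 N, or if a joint passes its speed limit or range.

ROBOT

A 7-joint arm with a two-finger parallel gripper is mounted at the origin on a cart in front of the work surface, level with it; the furniture and walls round the work are solid. World frame = base frame: x ahead of the robot, y to its left, z up, the work surface at z = 0. Lengths are in m, angles in rad, forces in N, time in s.
With the tool pointing down it reaches from about 0.425 to 0.95 m from the base axis. Payload 4.7 kg.
Tool frame: the origin (TCP) lies midway between the tips of the shut fingers; the grasp point (between the pads) lies 19 mm behind it; z points along the fingers, y is the direction in which the jaws open and shut (so a half turn about z gives the same grasp; the last joint's range is limited). The gripper opens to 87 mm and grips with 3 to 60 N. Pads are 19 mm wide; open, the fingers measure 117 mm over their backs; the gripper's body (75 mm by 190 mm) begins 51 mm behind the grasp point.
Start: joints at [1.262, 0.469, -0.049, 1.532, 0.024, 1.141, -0.082], TCP at [0.186, -0.649, 0.223] pointing down, gripper open.
Joint ranges: [-2.59, 2.59], [-0.33, 1.99], [-1.39, 1.29], [0.1, 2.45], [-1.04, 4.18], [0.21, 1.99], [-2.66, 2.66]. Speed limits (rad/s): [2.57, 2.57, 3.14, 3.14, 3.14, 3.14, 3.14].

INTERFACE

Orientations are given as a unit quaternion [w, x, y, z].
In Python, from bench import arm gives the robot as it stands. The module is installed in compiled form; this text tells all that it offers.
- The arm moves only by the tool step_arm, never from a script. Its argument "deltas" is a list of rows, each a list of 5 numbers: the opening, from 0 (shut) to 1 (fully open), then the shift along the world's x, y, z in mm, then the turn about the world's z in rad. A call has 1 to 5 rows; each row shifts and turns the commanded pose from where the row before left it; what a row does not reach is not made up. A row lasts 1/12 s, in which the tool goes at most 41.7 mm and 7.16 degrees, less where a joint would pass 70% of its speed; a pose out of reach is approached as far as the arm can. A call with a gripper value outside its range is refused whole. The fingers move at their own pace and stop on an object; "grip_force" is the grip in N (left out, the last holds). Time passes only in rows, so rows that do not move let the fingers close. It gives the time, the measured TCP pose, the force and the opening at its end, in the units of the state.
- arm.get_obs(): the state, without advancing time (a new reading comes with each control period).
- arm.snapshot(name): name is "scene" or "top" or "wrist"; returns a dict with "frame" (480x640x3 uint8, red, green, blue), "intrinsics" (3x3 intrinsics, pixels), "k1" (the pictures are not rectified: a ray, as slopes to the right and down, at radius r is drawn at 1 + k1 r^2 times it, then the intrinsics apply), "rvec" (rotation vector, rad) and "tvec" (3), from world to camera coordinates, as OpenCV has them. Camera axes: x right, y down, z forward; pixel columns grow to the right and rows downward; lengths in m; the calibration is good to about 2 mm. A picture is of the moment at which its call begins. There is no depth.
- arm.close_job(): hands the job in, once; it reports no verdict.
The state is a dict: "t": time; "qpos": joint angles; "qvel": joint speeds; "joint_efforts": joint torques, N m; "eef_pos": TCP position; "eef_rot": TCP orientation; "contact_force": force on the tool from outside, world axes, zero at the start; "moment": the same for the moment, N m; "opening": finger opening in m.
Only numpy, scipy, OpenCV 4.12 (cv2) and the standard library are available. Lean on these libraries where they do the work, as an engineer would, in place of code of your own. Each camera call takes 0.05 s, during which the arm holds its last target. There are 200 camera calls.

## Working session

There is one attempt and no reset: what is moved stays moved. The work goes in short steps, Python scripts to look and compute and a tool call to move; the robot and the scene stay as the last step left them, time stands still between calls to the robot, and variables do not carry over. Pictures are saved under pics/ and viewed, about 8 in all and at most 12, crops included, and the job is handed in when it is done.

Besides the shell and the picture viewer there is one more tool, called after "Emit:" as a command line: name --pt "numbers of a row" for each row, then --argument value for the rest. step_arm: Moves the arm, as the interface text tells. Its arguments: {"type":"object","properties":{"deltas":{"type":"array"},"grip_force":{"type":"number"}},"required":["deltas"]}

```bash
mkdir -p pics; cat > h.py <<'E'
import numpy as np, cv2
from bench import arm
def snap(n,fn):
    s=arm.snapshot(n); cv2.imwrite('pics/'+fn,s['frame'][:,:,::-1]); np.save('pics/'+fn+'.npy',s,allow_pickle=True); return s
def ray(s,u,v):
    K=np.array(s['intrinsics']);d=np.array([float(s['k1']),0,0,0.])
    p=cv2.undistortPoints(np.array([[[u,v]]],float),K,d)[0,0]
    R=cv2.Rodrigues(np.array(s['rvec'],float))[0];t=np.array(s['tvec'],float).ravel()
    return -R.T@t, R.T@np.array([p[0],p[1],1])
def onz(s,u,v,z):
    o,d=ray(s,u,v); return o+d*(z-o[2])/d[2]
def proj(s,P):
    return cv2.projectPoints(np.array(P,float).reshape(-1,1,3),np.array(s['rvec'],float),np.array(s['tvec'],float),np.array(s['intrinsics']),np.array([float(s['k1']),0,0,0.]))[0][:,0]
E
python3 - <<'E'
from h import *
a=snap('scene','scene.png');b=snap('top','top.png')
o=arm.get_obs();print(o['t'],o['eef_pos'],o['eef_rot'],o['contact_force'],o['opening'])
for s in(a,b):print(ray(s,320,240))
E
```

```text
0.1 [ 0.18628926 -0.6482189   0.22161117] [-8.59510313e-04  9.90226088e-01  1.39468749e-01 -1.55939349e-04] [ 0.35452648  0.13750962 -0.0632621 ] 0.0871358246007776
(array([6.13523572e-04, 6.32858593e-01, 5.75216194e-01]), array([ 0.59891971, -0.62135244, -0.50530361]))
(array([0.30712653, 0.0650927 , 1.40990643]), array([ 0.17088718, -0.01264597, -0.98528318]))
```

View pics/top.png

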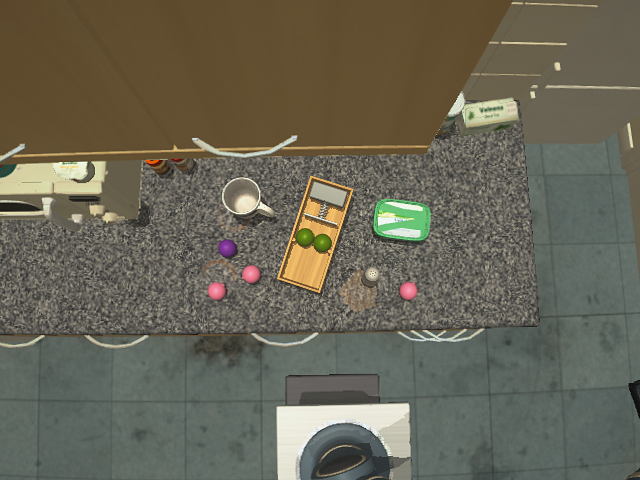

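View pics/scene.png

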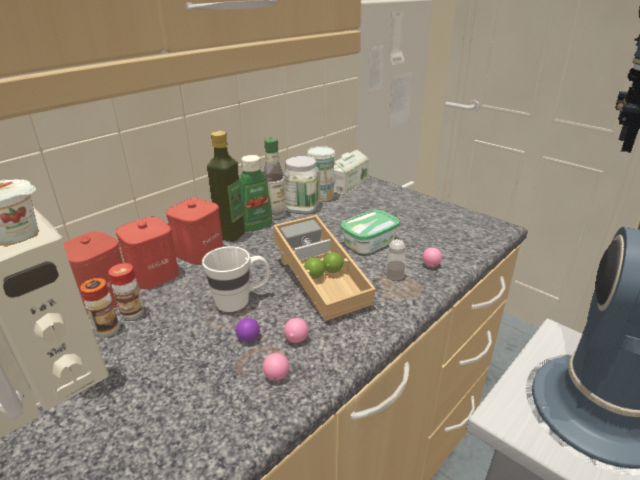

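The top view shows the chute running from (300,285) at the bay end to (330,185) at the spring box. The candidates for lime b are:
- green balls at (305,237) and (322,243)
- pink balls at (251,274), (217,291) and (408,291)
- a purple ball at (228,248)

Only the two green balls lie in the chute. Lime a is (305,237), on the left (+y), and lime b is (322,243). I'll measure them and confirm in a crop.

```bash
python3 - <<'E'
from h import *
s=np.load('pics/top.png.npy',allow_pickle=True).item()
f=s['frame'];hsv=cv2.cvtColor(f,cv2.COLOR_RGB2HSV)
m=cv2.inRange(hsv,(35,120,30),(60,255,200));m[:, :290]=0;m[:,340:]=0;m[:225]=0;m[260:]=0
p=np.argwhere(m)[:,::-1].astype(np.float32)
_,l,c=cv2.kmeans(p,2,None,(3,50,.01),5,cv2.KMEANS_PP_CENTERS)
print(len(p),c)
for u in c: print(onz(s,*u,.054))
a,b=[onz(s,*u,.054) for u in sorted(c.tolist())]
e=a-b;print('dist',np.linalg.norm(e),'phi from limes',np.arctan2(-e[0],e[1]))
w=cv2.inRange(hsv,(10,90,110),(25,255,255));w[:170]=0;w[300:]=0;w[:,:270]=0;w[:,360:]=0
w=cv2.morphologyEx(w,cv2.MORPH_OPEN,np.ones((3,3)))
cn=max(cv2.findContours(w,0,2)[0],key=cv2.contourArea)
print(cv2.boxPoints(cv2.minAreaRect(cn)))
print(cv2.approxPolyDP(cv2.convexHull(cn),5,True)[:,0])
cv2.imwrite('pics/crop.png',cv2.resize(f[165:305,260:390,::-1],None,fx=4.2,fy=4.2,interpolation=cv2.INTER_CUBIC))
E
```

```text
490 [[321.80325 242.38524]
 [304.54065 236.78455]]
[0.5364267  0.04350151 0.054     ]
[0.55081746 0.08453095 0.054     ]
dist 0.0434799843013078 phi from limes -0.3373359685653602
[[279.82443 279.8963 ]
 [306.866   196.84007]
 [346.5648  209.76526]
 [319.52322 292.82147]]
[[345 210]
 [320 291]
 [283 277]
 [301 215]
 [333 206]]
```

View pics/crop.png

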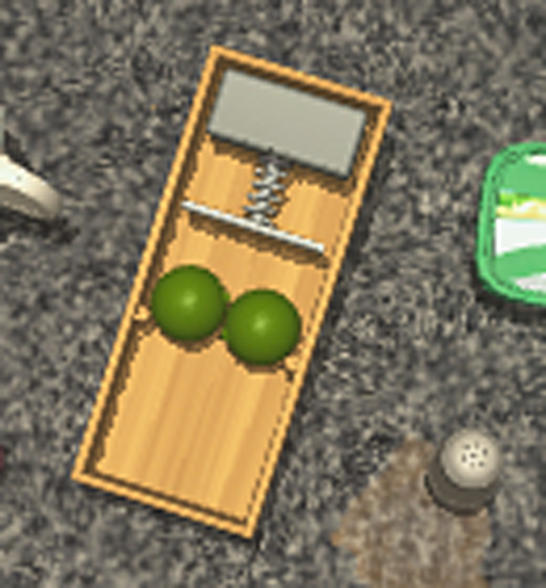

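The crop confirms it: the two green balls are side by side at the mouth, with the shoulders at crop (140,312) and (292,370) and the paddle behind them. The pink and purple balls are outside the chute. I'll push lime b, the right one, with the jaw axis along the chute.

Emit:
step_arm --pt "0 18 32 0 0.05" --pt "0 18 32 0 0.05" --pt "0 18 32 0 0.05" --pt "0 18 32 0 0.05" --pt "0 18 32 0 0.05" --grip_force 20

```text
t: 0.52
eef_pos: [0.2768, -0.4869, 0.2221]
eef_rot: [-0.0, 0.965, 0.263, -0.0]
contact_force: [-0.1, -0.0, 0.1]
opening: 0.0618
```

Emit:
step_arm --pt "0 18 32 0 0.05" --pt "0 18 32 0 0.05" --pt "0 18 32 0 0.05" --pt "0 18 32 0 0.05" --pt "0 18 32 0 0.05"

```text
t: 0.93
eef_pos: [0.3667, -0.3269, 0.2224]
eef_rot: [-0.0, 0.925, 0.381, -0.0]
contact_force: [0.6, 0.6, -0.0]
opening: 0.0287
```

Emit:
step_arm --pt "0 12 38 0 0.05" --pt "0 12 38 0 0.05" --pt "0 12 38 0 0.05" --pt "0 12 38 0 0.05" --pt "0 12 38 0 0.05"

```text
t: 1.35
eef_pos: [0.4263, -0.1369, 0.2225]
eef_rot: [0.0, 0.87, 0.493, -0.0]
contact_force: [1.2, -0.4, -0.1]
opening: 0.0018
```

Emit:
step_arm --pt "0 12 38 0 0.05" --pt "0 12 38 0 0.05" --pt "0 12 38 0 0.05" --pt "0 12 38 0 0.05" --pt "0 0 0 0 0"

```text
t: 1.77
eef_pos: [0.4758, 0.0221, 0.2232]
eef_rot: [-0.001, 0.813, 0.582, 0.003]
contact_force: [0.2, 0.2, 0.4]
opening: 0.0005
```

Emit:
step_arm --pt "0 4 19 -20 0" --pt "0 4 19 -20 0" --pt "0 0 0 -30 0" --pt "0 0 0 -20 0" --pt "0 0 0 0 0"

```text
t: 2.18
eef_pos: [0.4791, 0.0506, 0.1287]
eef_rot: [-0.002, 0.817, 0.577, -0.004]
contact_force: [-0.6, 0.1, 0.3]
opening: 0.0005
```

```bash
python3 - <<'E'
from h import *
o=arm.get_obs();print(o['eef_pos'],o['contact_force'])
s=snap('wrist','w1.png')
O=np.array([.5341,.0672]);p=-.325;ux=np.array([np.cos(p),np.sin(p)]);uy=np.array([-ux[1],ux[0]])
for x,y,z in((10,22,54),(10,-22,54),(-50,0,22),(0,40,30),(0,-40,30)):
    print((x,y),proj(s,[*(O+(x*ux+y*uy)/1000),z/1000]))
q=s['frame'];hsv=cv2.cvtColor(q,cv2.COLOR_RGB2HSV)
m=cv2.inRange(hsv,(30,120,20),(65,255,220))
for c in cv2.findContours(m,0,2)[0]:
    if cv2.contourArea(c)>300:
        (u,v),r=cv2.minEnclosingCircle(c);P=onz(s,u,v,.054);print('green',u,v,r,P,(P[:2]-O)@ux,(P[:2]-O)@uy)
E
```

```text
[0.47905181 0.05058759 0.1286735 ] [-0.62921722  0.12464136  0.25810637]
(10, 22) [[403.77393758 170.27252187]]
(10, -22) [[400.71661493 232.61557356]]
(-50, 0) [[317.31228082 196.72525552]]
(0, 40) [[383.91702178 143.39309265]]
(0, -40) [[380.48025571 247.15551822]]
green 399.0 203.5 62.627967834472656 [0.54119287 0.06386938 0.054     ] 0.00778505882966324 -0.0008914497604636865
```

View pics/w1.png

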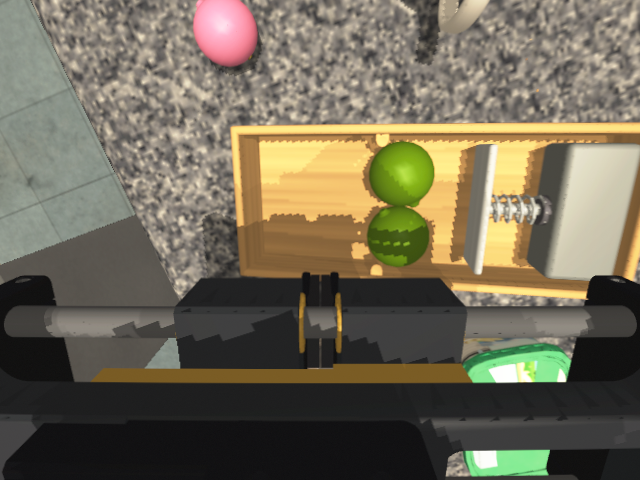

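The wrist view shows the limes at (402,173) and (398,236), within about 2 mm of the estimate. The fingers hang over the right wall of the bay at (320,320). I'll move 9 mm to the left and go down.

Emit:
step_arm --pt "0 3 9 0 0" --pt "0 0 0 0 0" --pt "0 0 0 -15 0" --pt "0 0 0 -15 0" --pt "0 0 0 0 0"

```text
t: 2.65
eef_pos: [0.4849, 0.06, 0.102]
eef_rot: [-0.0, 0.817, 0.577, -0.001]
contact_force: [-0.4, 0.5, 0.1]
opening: 0.0006
```

Emit:
step_arm --pt "0 0 0 -15 0" --pt "0 0 0 -15 0" --pt "0 0 0 -15 0" --pt "0 0 0 -12 0" --pt "0 0 0 0 0"

```text
t: 3.07
eef_pos: [0.4849, 0.06, 0.0448]
eef_rot: [-0.0, 0.817, 0.577, -0.001]
contact_force: [-0.6, 0.1, -0.0]
opening: 0.0004
```

Emit:
step_arm --pt "0 3 -1 -1 0" --pt "0 3 -1 -1 0" --pt "0 3 -1 0 0" --pt "0 2 -0.7 0 0" --pt "0 2 -0.7 0 0"

```text
t: 3.48
eef_pos: [0.4993, 0.0557, 0.0441]
eef_rot: [0.0, 0.817, 0.577, 0.001]
contact_force: [-0.3, -0.4, -0.2]
opening: 0.0007
```

Emit:
step_arm --pt "0 1 -0.3 0 0" --pt "0 1 -0.3 0 0" --pt "0 1 -0.3 0 0" --pt "0 1 -0.3 0.2 0" --pt "0 1 -0.3 0.2 0"

```text
t: 3.9
eef_pos: [0.5035, 0.0544, 0.044]
eef_rot: [-0.0, 0.817, 0.577, 0.0]
contact_force: [0.4, -0.3, -0.7]
opening: 0.0003
```

Emit:
step_arm --pt "0 1 -0.3 0.2 0" --pt "0 1 -0.3 0.2 0" --pt "0 1 -0.3 0.2 0" --pt "0 1 -0.3 0.2 0" --pt "0 1 -0.3 0.2 0"

```text
t: 4.32
eef_pos: [0.5081, 0.053, 0.0449]
eef_rot: [-0.0, 0.817, 0.577, -0.0]
contact_force: [-2.2, 0.6, 1.6]
opening: 0.0003
```

Emit:
step_arm --pt "0 1 -0.3 0.2 0" --pt "0 1 -0.3 0.2 0" --pt "0 1 -0.3 0.2 0"

```text
t: 4.57
eef_pos: [0.5115, 0.0519, 0.0456]
eef_rot: [-0.0, 0.817, 0.577, -0.0]
contact_force: [-1.4, 0.5, -0.2]
opening: 0.0006
```

Emit:
step_arm --pt "0 1 -0.3 0.2 0" --pt "0 1 -0.3 0.2 0" --pt "0 1 -0.3 0.2 0"

```text
t: 4.82
eef_pos: [0.5148, 0.051, 0.0462]
eef_rot: [0.0, 0.817, 0.577, 0.0]
contact_force: [0.1, 1.1, 1.0]
opening: 0.0005
```

```bash
python3 - <<'E'
from h import *
o=arm.get_obs();print(o['t'],o['eef_pos'],o['contact_force'])
s=snap('wrist','w2.png')
E
```

```text
4.8167 [0.51475864 0.05095911 0.04620701] [0.12779846 1.13493069 1.04306295]
```

View pics/w2.png

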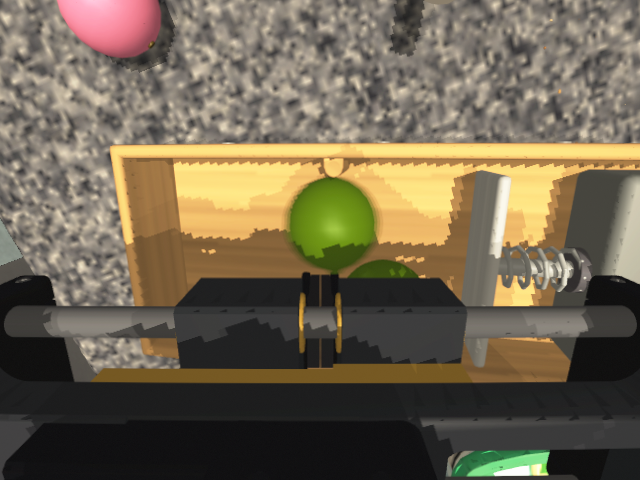

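Lime a is at (333,223), already between the shoulders and rolling through beside the fingers. Lime b is behind at (385,280), and the paddle at (478,270) is still some way off. I'll keep pushing.

Emit:
step_arm --pt "0 1 -0.3 0.2 0" --pt "0 1 -0.3 0.2 0" --pt "0 1 -0.3 0.2 0" --pt "0 1 -0.3 0.2 0"

```text
t: 5.2
eef_pos: [0.5186, 0.0498, 0.047]
eef_rot: [0.0, 0.817, 0.577, 0.0]
contact_force: [-0.3, 0.7, 0.5]
opening: 0.0001
```

Emit:
step_arm --pt "0 1 -0.3 0.2 0" --pt "0 1 -0.3 0.2 0" --pt "0 1 -0.3 0.2 0"

```text
t: 5.45
eef_pos: [0.5216, 0.0489, 0.0476]
eef_rot: [0.0, 0.817, 0.577, 0.0]
contact_force: [-0.7, -0.1, -0.3]
opening: 0.0004
```

Emit:
step_arm --pt "0 1 -0.3 0.2 0" --pt "0 1 -0.3 0.2 0" --pt "0 1 -0.3 0.2 0"

```text
t: 5.7
eef_pos: [0.5246, 0.048, 0.0482]
eef_rot: [0.0, 0.817, 0.577, 0.0]
contact_force: [-0.0, 1.2, -0.2]
opening: 0.0003
```

Emit:
step_arm --pt "0 1 -0.35 0.2 0" --pt "0 1 -0.35 0.2 0" --pt "0 1 -0.35 0.2 0"

```text
t: 5.95
eef_pos: [0.5276, 0.0469, 0.0488]
eef_rot: [0.0, 0.817, 0.577, 0.0]
contact_force: [-0.0, 0.9, 0.5]
opening: 0.0004
```

Emit:
step_arm --pt "0 1 -0.35 0.2 0" --pt "0 1 -0.35 0.2 0" --pt "0 1 -0.35 0.2 0"

```text
t: 6.2
eef_pos: [0.5306, 0.0459, 0.0494]
eef_rot: [0.0, 0.817, 0.577, 0.0]
contact_force: [-0.4, 0.5, -0.2]
opening: 0.0004
```

Emit:
step_arm --pt "0 1 -0.35 0.2 0" --pt "0 1 -0.35 0.2 0" --pt "0 1 -0.35 0.2 0"

```text
t: 6.45
eef_pos: [0.5323, 0.0451, 0.0496]
eef_rot: [-0.001, 0.817, 0.577, -0.001]
contact_force: [-4.0, 1.5, 1.3]
opening: 0.0001
```

The paddle is reached, at about 4 N. Its 12 mm of spring travel comes next.

Emit:
step_arm --pt "0 1 -0.35 0.2 0" --pt "0 1 -0.35 0.2 0" --pt "0 1 -0.35 0.2 0"

```text
t: 6.7
eef_pos: [0.5353, 0.0441, 0.0502]
eef_rot: [-0.001, 0.817, 0.577, -0.001]
contact_force: [-4.7, 1.7, 1.7]
opening: 0.0006
```

Emit:
step_arm --pt "0 1 -0.35 0.2 0" --pt "0 1 -0.35 0.2 0" --pt "0 1 -0.35 0.2 0"

```text
t: 6.95
eef_pos: [0.5383, 0.0431, 0.0508]
eef_rot: [-0.001, 0.817, 0.577, -0.001]
contact_force: [-5.0, 1.8, 0.7]
opening: 0.0004
```

Emit:
step_arm --pt "0 1 -0.35 0.2 0" --pt "0 1 -0.35 0.2 0"

```text
t: 7.12
eef_pos: [0.5401, 0.0424, 0.0512]
eef_rot: [-0.001, 0.817, 0.577, -0.001]
contact_force: [-5.6, 1.1, 0.6]
opening: 0.0003
```

Emit:
step_arm --pt "0 0.5 -0.2 0.1 0" --pt "0 0.5 -0.2 0.1 0"

```text
t: 7.28
eef_pos: [0.5411, 0.042, 0.0513]
eef_rot: [-0.001, 0.817, 0.577, -0.001]
contact_force: [-5.2, 2.0, 0.0]
opening: 0.0005
```

Emit:
step_arm --pt "0 0.5 -0.2 0.1 0" --pt "0 0.5 -0.2 0.1 0"

```text
t: 7.45
eef_pos: [0.542, 0.0417, 0.0515]
eef_rot: [-0.001, 0.817, 0.577, -0.001]
contact_force: [-5.8, 2.4, 0.5]
opening: 0.0005
```

Emit:
step_arm --pt "0 0.5 -0.2 0.1 0" --pt "0 0.5 -0.2 0.1 0"

```text
t: 7.62
eef_pos: [0.5429, 0.0413, 0.0517]
eef_rot: [-0.001, 0.817, 0.577, -0.001]
contact_force: [-5.8, 2.1, 0.0]
opening: 0.0006
```

Emit:
step_arm --pt "0 0.5 -0.2 0.1 0"

```text
t: 7.7
eef_pos: [0.5433, 0.0411, 0.0518]
eef_rot: [-0.001, 0.817, 0.577, -0.001]
contact_force: [-5.6, 2.2, 0.4]
opening: 0.0005
```

Emit:
step_arm --pt "0 0.5 -0.2 0.1 0"

```text
t: 7.78
eef_pos: [0.5433, 0.041, 0.0517]
eef_rot: [-0.001, 0.817, 0.577, -0.002]
contact_force: [-6.7, 3.1, 0.2]
opening: 0.0006
```

Emit:
step_arm --pt "0 0.5 -0.2 0.1 0"

```text
t: 7.87
eef_pos: [0.5434, 0.041, 0.0517]
eef_rot: [-0.002, 0.817, 0.577, -0.002]
contact_force: [-8.2, 2.7, 1.6]
opening: 0.0001
```

The paddle is on its stop: the TCP has halted and the force is climbing. I'll add a little more and hold.

Emit:
step_arm --pt "0 0.4 -0.15 0 0" --pt "0 0 0 0 0"

```text
t: 8.03
eef_pos: [0.5433, 0.041, 0.0517]
eef_rot: [-0.002, 0.817, 0.577, -0.002]
contact_force: [-7.8, 3.1, 2.6]
opening: 0.0003
```

Emit:
step_arm --pt "0 0.3 -0.1 0 0" --pt "0 0 0 0 0" --pt "0 0 0 0 0" --pt "0 0 0 0 0" --pt "0 0 0 0 0"

```text
t: 8.45
eef_pos: [0.5433, 0.0409, 0.0516]
eef_rot: [-0.002, 0.817, 0.577, -0.003]
contact_force: [-8.7, 3.8, 1.9]
opening: 0.0005
```

Emit:
step_arm --pt "0 0 0 0 0" --pt "0 0 0 0 0" --pt "0 0 0 0 0"

```text
t: 8.7
eef_pos: [0.5434, 0.041, 0.0516]
eef_rot: [-0.002, 0.817, 0.577, -0.003]
contact_force: [-8.1, 3.9, 2.6]
opening: 0.0006
```

Emit:
step_arm --pt "0 0.4 -0.15 0 0" --pt "0 0 0 0 0" --pt "0 0 0 0 0" --pt "0 0 0 0 0" --pt "0 0 0 0 0"

```text
t: 9.12
eef_pos: [0.5434, 0.0409, 0.0516]
eef_rot: [-0.002, 0.817, 0.577, -0.003]
contact_force: [-9.5, 3.5, 4.0]
opening: 0.0002
```

Emit:
step_arm --pt "0 0 0 0 0" --pt "0 0 0 0 0" --pt "0 0 0 0 0"

```text
t: 9.37
eef_pos: [0.5434, 0.0409, 0.0516]
eef_rot: [-0.002, 0.817, 0.577, -0.003]
contact_force: [-9.8, 3.1, 3.3]
opening: 0.0007
```

```bash
python3 - <<'E'
from h import *
o=arm.get_obs();print(o['t'],o['eef_pos'],o['contact_force'])
s=snap('wrist','w3.png')
E
```

```text
9.3667 [0.5433659  0.04093822 0.05156834] [-9.83561506  3.14804844  3.31967554]
```

View pics/w3.png

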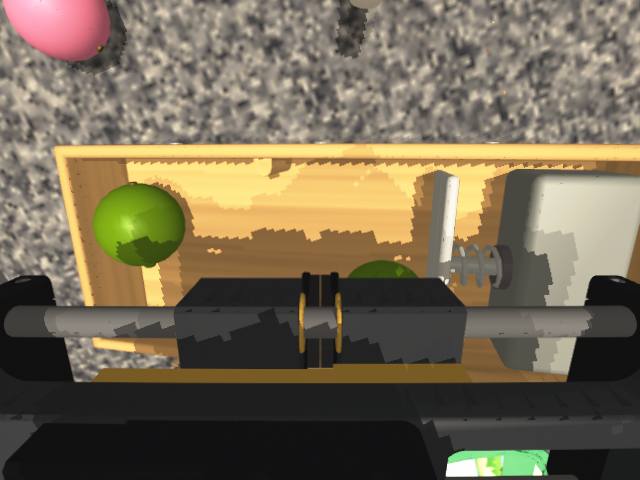

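The hold worked: about 10.3 N along the chute, with lime b on the stop at (383,275). Lime a already lies in the bay at (140,223). Next I back down-slope 16 mm to take the spring load off, then lift.

Emit:
step_arm --pt "0 -2 0.7 -0.3 0" --pt "0 -3 1 -0.5 0" --pt "0 -3 1 -0.5 0" --pt "0 -3 1 -0.5 0" --pt "0 -3 1 -0.5 0"

```text
t: 9.83
eef_pos: [0.5335, 0.0444, 0.0503]
eef_rot: [0.0, 0.817, 0.577, 0.001]
contact_force: [-0.7, 0.8, -0.9]
opening: 0.0006
```

Emit:
step_arm --pt "0 -3 1 -0.5 0" --pt "0 -3 1 0 0" --pt "0 -3 1 0 0"

```text
t: 10.08
eef_pos: [0.5246, 0.0475, 0.0499]
eef_rot: [0.0, 0.817, 0.577, 0.001]
contact_force: [-0.4, -0.8, -0.7]
opening: 0.0003
```

Emit:
step_arm --pt "0 -2 1 10 0" --pt "0 -1 0 25 0" --pt "0 0 0 30 0" --pt "0 0 0 35 0" --pt "0 0 0 30 0"

```text
t: 10.5
eef_pos: [0.5214, 0.049, 0.1825]
eef_rot: [0.0, 0.817, 0.577, 0.001]
contact_force: [0.2, -0.5, -0.1]
opening: 0.0005
```

Emit:
step_arm --pt "0 -30 -15 10 0" --pt "0 -30 -30 10 0" --pt "0 -5 -35 10 0" --pt "0 0 -35 0 0" --pt "0 0 -35 0 0"

```text
t: 10.92
eef_pos: [0.4574, -0.1015, 0.2114]
eef_rot: [0.002, 0.817, 0.577, 0.001]
contact_force: [0.9, 0.8, -0.3]
opening: 0.0004
```

```bash
python3 - <<'E'
from h import *
o=arm.get_obs();print(o['t'],o['eef_pos'],o['contact_force'])
s=snap('top','t2.png');s2=snap('scene','s2.png')
cv2.imwrite('pics/c2.png',np.hstack([cv2.resize(s['frame'][165:305,260:390,::-1],(390,420)),cv2.resize(s2['frame'][200:340,260:390,::-1],(390,420))]))
E
```

```text
10.9167 [ 0.45736669 -0.10147268  0.21136028] [ 0.85841534  0.78350233 -0.30849198]
```

View pics/c2.png

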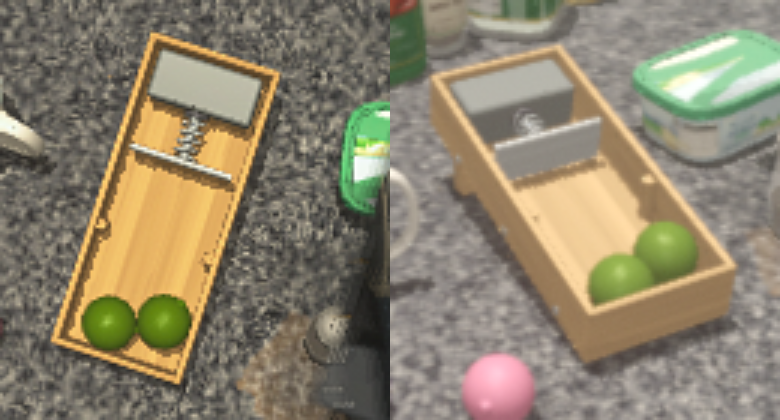

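Both limes have reached the bay, at (108,322) and (163,321) in the left half. I'll let them settle and check that they are still.

Emit:
step_arm --pt "0 0 -30 0 0" --pt "0 0 -30 0 0" --pt "0 0 0 0 0" --pt "0 0 0 0 0" --pt "0 0 0 0 0"

```text
t: 11.43
eef_pos: [0.4576, -0.1591, 0.2097]
eef_rot: [0.0, 0.817, 0.577, 0.0]
contact_force: [0.5, 0.0, -0.8]
opening: 0.0005
```

Emit:
step_arm --pt "0 0 0 0 0" --pt "0 0 0 0 0" --pt "0 0 0 0 0" --pt "0 0 0 0 0" --pt "0 0 0 0 0"

```text
t: 11.85
eef_pos: [0.4574, -0.1597, 0.2093]
eef_rot: [0.0, 0.817, 0.577, 0.0]
contact_force: [-0.5, -0.2, 0.2]
opening: 0.0005
```

Emit:
step_arm --pt "0 0 0 0 0" --pt "0 0 0 0 0" --pt "0 0 0 0 0" --pt "0 0 0 0 0" --pt "0 0 0 0 0"

```text
t: 12.27
eef_pos: [0.4574, -0.1601, 0.2092]
eef_rot: [-0.0, 0.817, 0.577, 0.0]
contact_force: [-0.0, 1.1, 0.8]
opening: 0.0004
```

```bash
cat > chk.py <<'E'
from h import *
O=np.array([.5341,.0672]);p=-.325;ux=np.array([np.cos(p),np.sin(p)]);uy=np.array([-ux[1],ux[0]])
b0=np.load('pics/top.png.npy',allow_pickle=True).item()['frame']
for i in range(8):
    s=arm.snapshot('top')
    if i in(0,7):
        hsv=cv2.cvtColor(s['frame'],cv2.COLOR_RGB2HSV);m=cv2.inRange(hsv,(35,120,30),(60,255,200));m[:,:270]=0;m[:,340:]=0;m[:225]=0;m[300:]=0
        q=np.argwhere(m)[:,::-1].astype(np.float32);_,l,c=cv2.kmeans(q,2,None,(3,50,.01),5,2)
        for u in c:
            d=onz(s,*u,.042)[:2]-O;print(i,len(q),u,d@ux,d@uy)
for n,(x0,y0,x1,y1) in dict(mug=(215,170,280,225),tub=(370,195,435,245),shaker=(358,260,384,292)).items():
    t=b0[y0+4:y1-4,x0+4:x1-4];r=cv2.matchTemplate(s['frame'][y0-4:y1+4,x0-4:x1+4],t,cv2.TM_CCOEFF_NORMED);_,v,_,l=cv2.minMaxLoc(r);print(n,v,l[0]-8,l[1]-8)
E
python3 chk.py
```

```text
0 493 [296.09015 272.209  ] -0.0757153781497254 0.015734833352947473
0 493 [314.20883 271.82327] -0.06179629205152729 -0.025271635925320248
7 493 [314.20883 271.82327] -0.06179629205152729 -0.025271635925320248
7 493 [296.09015 272.209  ] -0.0757153781497254 0.015734833352947473
mug 0.9996988773345947 0 0
tub 0.8646957278251648 0 0
shaker 0.969914436340332 0 0
```

```bash
python3 -c "
from bench import arm
print(arm.close_job())"
```

```text
the job is handed in; nothing more can be done
None
```

I freed both limes and handed the job in at about 12.7 s; the hand-in gives no verdict.

- **Push and hold:** I put the closed fingers in front of lime b and pushed it back up the slope. The paddle came up firm on its stop. I held it there for over a second at about 8.5 to 10.5 N, and no force reading went above about 11 N. Lime a rolled through the mouth beside the fingers during the push.
- **Release:** I eased the fingers back down the slope until the spring load was off, then lifted them clear, and lime b rolled down into the bay.
- **Limes at the end:** Both lie in the bay at about chute x −76 mm, y +16 mm and x −62 mm, y −25 mm. Neither moved over 0.35 s of pictures. I did not tell which of the two is a and which is b, as the task doesn't need it.
- **Bystanders:** The mug, tub and shaker showed no shift in the top view. The tub's picture match was weaker (0.86) than the mug's and shaker's (0.97 and above). The arm standing near it in the view may explain that, but I did not check.

No check failed or disagreed.

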